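# Hang up the die ring and draw the clay extruder's plunger for loading

### The arm

A 6-joint arm with a two-finger parallel gripper is mounted at the origin on the work surface. World frame = base frame: x ahead of the robot, y to its left, z up, the work surface at z = 0. Lengths are in m, angles in rad, forces in N, time in s.
With the tool pointing down it reaches from about 0.35 to 0.775 m from the base axis. Payload 7.3 kg.
Tool frame: the origin (TCP) lies at the very end of the fingers, on their centre line; the grasp point (between the pads) lies 19 mm behind it; z points along the fingers, y is the line along which they close (so a half turn about z gives the same grasp; the last joint's range is limited). The gripper opens to 92 mm and grips with 3 to 60 N. Pads are 19 mm wide; open, the fingers measure 130 mm over their backs; the gripper's body (75 mm by 190 mm) begins 47 mm behind the grasp point.
Start: joints at [0.984, 0.342, 1.524, -0, 1.275, -0.146], TCP at [0.224, 0.475, 0.227] pointing down, gripper open.
Joint ranges: [-2.53, 2.53], [-0.77, 2.02], [0.04, 2.7], [-1, 4.14], [0.28, 2.66], [-3.11, 3.11]. Speed limits (rad/s): [2.57, 2.57, 3.14, 3.14, 3.14, 3.14].

### API

Orientations are given as [roll, pitch, yaw] about the fixed x, y, z axes, in that order (R = Rz(yaw) Ry(pitch) Rx(roll)).
In Python, from cell import observe, read_camera, get_calibration, hand_in, search_frame gives the robot as it stands.
- The arm moves only by the tool step_arm, never from a script. Its argument "commands" is a list of rows, each an object with "translation": the shift along the tool's x, y, z in mm, a list of three; "roll": the turn about the tool's z in rad. In form: [{"translation": [x, y, z], "roll": roll}, ...]. A call has 1 to 20 rows; each row shifts and turns the commanded pose from where the row before left it, along the tool's axes as they then stand; what a row does not reach is not made up. A row lasts 1/12 s, in which the tool goes at most 41.7 mm and 7.16 degrees, less where a joint would pass 70% of its speed; a pose out of reach is approached as far as the arm can. A call is refused whole if a number of a shift passes 41.7 or a number of a turn 0.125, either way. A call with a gripper value outside its range is refused whole. "fingers" is the opening, from 0 (shut) to 1 (fully open), set as the call begins (left out, the last holds). The fingers move at their own pace and stop on an object; "grip_force" is the grip in N (left out, the last holds). Time passes only in rows, so rows that do not move let the fingers close. It gives the time, the measured TCP pose, the force, the opening and the grip force at its end, in the units of the state.
- observe(): the state, without advancing time (a new reading comes with each control period).
- read_camera(name): name is "side" or "top"; returns the picture (384x512x3 uint8, red, green, blue); there is no depth.
- get_calibration(name): a dict with "camera_matrix" (3x3 intrinsics, pixels), "world_from_camera" (4x4, takes a point from camera to world coordinates). Camera axes: x right, y up, looking along -z (the intrinsics and any distortion apply to the point x, -y, -z); pixel columns grow to the right and rows downward; lengths in m; the calibration is good to about 2 mm. A picture is of the moment at which its call begins. get_calibration takes no time and is no camera call.
- hand_in(): hands the job in; it is judged then, once.
Trained networks look in the newest picture that a camera, given by its name, has taken for a name from the list of things; names that differ only in an ending like _2 or _b are one class to them, and where a whole thing is asked for, a point or a joint stands for the part that bears it (a point fixed in the world has none). Each returns a list of dicts, best first, with "confidence" (0 to 1); they miss things now and then, are a little off and sometimes report something else, mostly with a low value. They report only what shows in the picture. A call takes as long as a camera call. They do not tell look-alikes from the thing itself.
- search_frame(camera, name): "at" ([x, y, z] in m, in world coordinates, good to about 4 mm: the middle of the surface that is visible of it).
The state is a dict: "time": time; "qpos": joint angles; "qvel": joint speeds; "joint_efforts": joint torques, N m; "tool_pos": TCP position; "tool_rot": TCP orientation; "contact_force": force on the tool from outside, world axes, zero at the start; "torque": the same for the moment, N m; "opening": finger opening in m; "grip_force": force on a finger pad.
Only numpy, scipy, OpenCV 4.12 (cv2) and the standard library are available. Lean on these libraries where they do the work, as an engineer would, in place of code of your own. Each camera call takes 0.05 s, during which the arm holds its last target. There are 200 camera calls.

### The job

Get the bench clay extruder ready for a new charge: first hang the loose brass die ring on the empty post, right down on its base, and let go of it. Then draw the extruder's plunger straight up by its wooden T-bar, without forcing it sideways, until the yellow band on the rod stands about half out of the top of the blue guide block, and finish holding it there so that the loading window stays clear and the rod stays in the guide. Leave the other things on the bench where they are.

Things in the scene. Friction and masses are not known exactly. Their poses are not given: they have to be found in the camera images.
- extruder: bench clay extruder, fixed, upright, 138 mm high; feet 90 x 80 mm. Origin: centre of its underside, on the vertical bore's axis; z up. Die plate's top at 33 mm, 64 mm square aluminium barrel to 63 mm, loading window (open along its x) 63 to 93 mm, 64 mm square blue guide block 93 to 138 mm, its 21 mm bore passing right through
- guide_mouth (a point): centre of the bore's mouth on the top face of the blue guide block, 138 mm above the table
- plunger: loose plunger standing in the bore, 0.2 to 0.45 kg: steel rod 20 mm in diameter, wooden T-bar on top. Origin: centre of the rod's lower end, at first on the die plate, 33 mm above the extruder's origin; z up the rod. Yellow band on the rod from 25 to 45 mm above the origin: half out of the guide when the plunger has risen 70 mm. Let go, it slides back down. It turns freely about z
- t_bar (a point): centre of the plunger's wooden T-bar, 145 mm above the plunger's origin; bar 70 mm long along the plunger's x, 26 mm wide along its y, 24 mm high. Its underside is at first 28 mm above the guide block
- die_ring: loose brass die ring lying flat on the table: 48 mm outside, 20 mm bore, 16 mm high, 0.12 kg. Origin: centre of its underside
- empty_post: the post with no ring on it, fixed: grey round base 80 mm in diameter and 10 mm high with an upright 14 mm steel post whose tapered tip is 50 mm above the table. Origin: centre of the underside, on the post's axis
- full_post: the same post and base, fixed, carrying the black ring; origin likewise
- cream_tub: open-topped white/cream plastic slip tub, 120 x 140 x 85 mm high, near the far edge; origin: centre of its underside
- blue_tub: open-topped blue plastic tub, 120 x 140 x 75 mm high, to the right of the extruder; origin: centre of its underside
- plaster_mould: closed two-part white plaster mould, a block 100 x 130 x 66 mm high, near the far edge; origin: centre of its underside
- rib: flat steel potter's rib with round ends lying on the table, 100 x 50 x 4 mm; origin: centre of its underside
- glaze_jar: green glass glaze jar with a lid, 64 mm diameter, 85 mm high; origin: centre of its underside
- brush: wooden-handled flat brush, 200 mm long along its x, up to 42 mm wide, 20 mm high, lying on the table at the left; origin: near its middle, on the table
- parked_ring: black die ring already hanging on the other post, 48 mm outside, 20 mm bore, 16 mm high; leave it there; origin: centre of its underside
Things that resemble listed ones, but are neither listed nor needed, are in the scene too. Of the things shaped like the plunger, the steel one is meant. Leave any orange look-alike of the extruder alone.

How it is judged:
On the way, in this order (a step that is already met when the one before it is completed fails the run):
1. the brass ring hangs on the empty post, down on its base, let go, with the plunger still down (horizontal distance between die_ring and empty_post below 0.006 m and z of die_ring in the frame of empty_post between 0.006 and 0.014 m and angle between die_ring's own z axis and vertical below 0.1 rad and contact force between the fingers and die_ring below 0.2 N and z of plunger in the frame of extruder below 0.045 m), for 0.2 s.
2. the plunger is drawn up, with the yellow band about half out of the guide (z of plunger in the frame of extruder between 0.094 and 0.112 m and horizontal distance between plunger and extruder below 0.004 m and angle between the z axis of plunger and the z axis of extruder, either way round below 0.06 rad), for 0.2 s.
At the end, for the whole second after the job is handed in: Ring on the empty post's base (axes within 6 mm, underside 6 to 14 mm above the table, level), untouched; plunger risen 61 to 79 mm, within 0.06 rad and 4 mm of the bore's axis, at rest, gripped by the fingers with over 2 N, pressing on the extruder with under 15 N (all of step 2 and horizontal distance between die_ring and empty_post below 0.006 m and z of die_ring in the frame of empty_post between 0.006 and 0.014 m and angle between die_ring's own z axis and vertical below 0.1 rad and contact force between the fingers and die_ring below 0.2 N and contact force between the fingers and plunger above 2 N and contact force between plunger and extruder below 15 N and linear speed of plunger below 0.01 m/s); the arm keeps its last pose, push and grip.
It fails at once if the plunger is drawn before the ring hangs on its post (z of plunger in the frame of extruder above 0.06 m and not (horizontal distance between die_ring and empty_post below 0.006 m and z of die_ring in the frame of empty_post between 0.006 and 0.014 m and angle between die_ring's own z axis and vertical below 0.1 rad)).
It fails at once if the plunger is drawn nearly or wholly out of the guide (z of plunger in the frame of extruder above 0.125 m).
It fails at once if the plunger is forced sideways or jammed in the bore (over 40 N) (contact force between plunger and extruder above 40 N).
It fails at once if a thing that is not part of the job is shifted by more than 25 mm (distance of any of cream_tub, blue_tub, plaster_mould, rib, glaze_jar, brush, parked_ring from where it was at the start of the episode above 0.025 m).
It also fails if it takes over 53 s, if anything falls off the work surface, if the arm or the gripper's body presses on something with over 40 N, if the wrist force passes 120 N, or if a joint passes its speed limit or range.

## Working session

There is one attempt and no reset: what is moved stays moved. The work goes in short steps, Python scripts to look and compute and a tool call to move; the robot and the scene stay as the last step left them, time stands still between calls to the robot, and variables do not carry over. Pictures are saved under pics/ and viewed, at most 10 in all, crops included, and the job is handed in when it is done.

Besides the shell and the picture viewer there is one more tool, called after ">>>" as name(argument=value, ...) on one line, values as JSON. step_arm: Moves the arm, as the interface text tells. Its arguments: {"type":"object","properties":{"commands":{"type":"array"},"fingers":{"type":"number"},"grip_force":{"type":"number"}},"required":["commands"]}

```bash
mkdir -p pics; cat > h.py <<'E'
import numpy as np, cv2
from cell import *
def save(n,f):
    im=read_camera(n); cv2.imwrite(f,cv2.cvtColor(im,cv2.COLOR_RGB2BGR)); return im
def px(cam,p):
    c=get_calibration(cam);K=np.array(c['camera_matrix']);T=np.linalg.inv(np.array(c['world_from_camera']))
    q=T[:3,:3]@np.array(p)+T[:3,3]; q=np.array([q[0],-q[1],-q[2]]); u=K@q; return (u/u[2])[:2]
def ray(cam,uv,z):
    c=get_calibration(cam);K=np.array(c['camera_matrix']);T=np.array(c['world_from_camera'])
    d=np.linalg.inv(K)@np.array([uv[0],uv[1],1.]); d=T[:3,:3]@np.array([d[0],-d[1],-d[2]]); o=T[:3,3]
    return o+d*(z-o[2])/d[2]
E
python3 - <<'E'
from h import *
for n in ['top','side']:
    save(n,f'pics/{n}0.png'); c=get_calibration(n); print(n,np.round(np.array(c['world_from_camera']),3).tolist(),np.round(c['camera_matrix'],1).tolist(),[k for k in c])
    for o in ['die_ring','empty_post','extruder','t_bar','guide_mouth','plunger']:
        for r in search_frame(n,o)[:4]: print(o,np.round(r['at'],3),round(r['confidence'],2),px(n,r['at']).round())
print(observe())
E
```

```text
top [[0.004, 0.991, -0.132, 0.487], [-1.0, 0.003, -0.011, -0.03], [-0.011, 0.132, 0.991, 1.182], [0.0, 0.0, 0.0, 1.0]] [[362.8, 0.0, 256.8], [0.0, 362.8, 193.0], [0.0, 0.0, 1.0]] ['camera_matrix', 'world_from_camera']
die_ring [ 0.593 -0.231  0.103] 0.62 [328. 206.]
empty_post [0.798 0.15  0.003] 0.69 [207. 147.]
empty_post [0.491 0.235 0.012] 0.58 [178. 240.]
extruder [ 0.591 -0.108  0.14 ] 0.78 [288. 205.]
extruder [ 0.591 -0.232  0.102] 0.64 [328. 206.]
t_bar [ 0.475 -0.216  0.155] 0.7 [327. 246.]
t_bar [ 0.605 -0.252  0.194] 0.66 [342. 198.]
guide_mouth [ 0.594 -0.234  0.1  ] 0.84 [329. 206.]
guide_mouth [ 0.591 -0.108  0.139] 0.77 [288. 205.]
plunger [ 0.473 -0.218  0.156] 0.82 [328. 247.]
plunger [ 0.605 -0.25   0.19 ] 0.51 [341. 198.]
side [[-0.987, 0.129, -0.1, 0.507], [-0.163, -0.751, 0.64, 0.727], [0.008, 0.648, 0.762, 1.041], [0.0, 0.0, 0.0, 1.0]] [[407.4, 0.0, 255.4], [0.0, 407.4, 185.7], [0.0, 0.0, 1.0]] ['camera_matrix', 'world_from_camera']
die_ring [0.523 0.048 0.012] 0.47 [284. 237.]
empty_post [0.49  0.245 0.01 ] 0.95 [288. 301.]
extruder [ 0.603 -0.235  0.106] 0.89
[... 345 characters left out ...]
]
{'time': 0.7, 'qpos': array([ 9.84027109e-01,  3.41927347e-01,  1.52411611e+00, -2.48774383e-05,
        1.27538774e+00, -1.45987884e-01]), 'qvel': array([-1.30923685e-03,  6.21630958e-04, -2.69454369e-04,  8.53037183e-04,
       -1.95644293e-05,  4.29184865e-04]), 'joint_efforts': array([ 7.44149702e-05, -4.31028414e+01, -2.44447231e+01,  7.19097303e-02,
        4.82413312e-02, -4.97007943e-05]), 'tool_pos': array([0.22397809, 0.47484039, 0.22677261]), 'tool_rot': array([3.14143638e+00, 4.70346328e-05, 2.70081856e+00]), 'contact_force': array([ 0.46311938,  0.00548779, -0.5303077 ]), 'torque': array([ 0.039534  , -0.03021065,  0.03954763]), 'grip_force': 0.0, 'opening': 0.091611984828239}
```

View pics/top0.png

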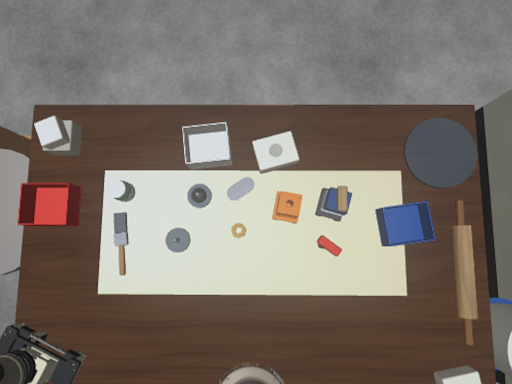

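View pics/side0.png

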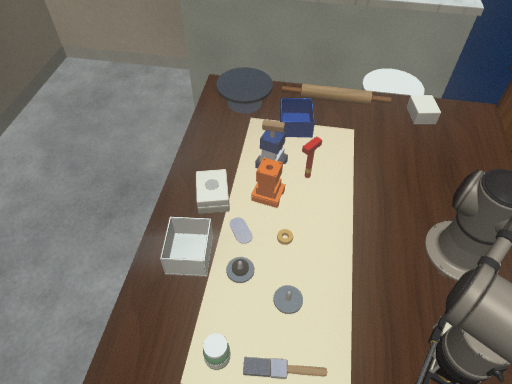

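Top view: brass ring at (239,230), empty post (178,240), full post (199,195), blue extruder with wooden T-bar (342,198). The orange look-alike is at (288,206) and the red-handled one at (329,246). The side view agrees: ring (285,237), post (288,299), T-bar (273,126). Next I'll enlarge these crops for sub-pixel measurement.

```bash
python3 - <<'E'
from h import *
t=cv2.imread('pics/top0.png');s=cv2.imread('pics/side0.png')
def crop(im,c,r=22): 
    x,y=c; return cv2.resize(im[y-r:y+r,x-r:x+r],(264,264),interpolation=cv2.INTER_NEAREST)
a=np.hstack([crop(t,(239,230)),crop(t,(178,240)),crop(t,(337,203))])
b=np.hstack([crop(s,(285,237)),crop(s,(288,299)),crop(s,(273,135))])
cv2.imwrite('pics/m.png',np.vstack([a,b]))
for n,im,rc,pc,tc in [('top',t,(239,230),(178,240),(342,198)),('side',s,(285,237),(288,299),(273,126))]:
    hsv=cv2.cvtColor(im,cv2.COLOR_BGR2HSV)
    for lab,c,f,z,r in [('ring',rc,lambda h:(h[...,1]>95)&(h[...,0]<35),.010,14),('base',pc,lambda h:(h[...,2]<165)&(h[...,1]<90),.008,20),('bar',tc,lambda h:(h[...,0]<22)&(h[...,1]>80)&(h[...,2]>60),.19,16)]:
        m=np.zeros(im.shape[:2],np.uint8); x,y=c; m[y-r:y+r,x-r:x+r]=f(hsv[y-r:y+r,x-r:x+r])*255
        k=max(cv2.findContours(m,cv2.RETR_EXTERNAL,cv2.CHAIN_APPROX_NONE)[0],key=cv2.contourArea)
        g=np.zeros_like(m); cv2.drawContours(g,[k],-1,1,-1); ys,xs=np.nonzero(g); cen=(xs.mean(),ys.mean())
        R=cv2.minAreaRect(k)
        print(n,lab,np.round(cen,1),len(xs),'->',ray(n,cen,z).round(4),np.round(R[1],1),'box',[ray(n,p,z).round(3)[:2].tolist() for p in cv2.boxPoints(R)])
E
```

```text
top ring [238.2 229.9] 144 -> [0.5231 0.0424 0.01  ] [12. 13.] box [[0.542, 0.063], [0.542, 0.021], [0.504, 0.02], [0.504, 0.062]]
top base [177.6 239.7] 467 -> [0.4912 0.2374 0.008 ] [23. 23.] box [[0.528, 0.276], [0.529, 0.202], [0.455, 0.2], [0.455, 0.274]]
top bar [342.  198.5] 216 -> [ 0.6046 -0.2531  0.19  ] [23.  8.] box [[0.636, -0.243], [0.637, -0.265], [0.573, -0.263], [0.573, -0.241]]
side ring [284.7 236.2] 180 -> [0.523 0.043 0.01 ] [14. 14.] box [[0.546, 0.02], [0.504, 0.013], [0.499, 0.063], [0.54, 0.07]]
side base [287.7 299.4] 666 -> [0.4915 0.241  0.008 ] [29.  27.6] box [[0.544, 0.249], [0.499, 0.183], [0.438, 0.234], [0.483, 0.296]]
side bar [268.2 114.2] 204 -> [ 0.6275 -0.2933  0.19  ] [10. 22.] box [[0.666, -0.308], [0.596, -0.32], [0.59, -0.271], [0.659, -0.259]]
```

View pics/m.png

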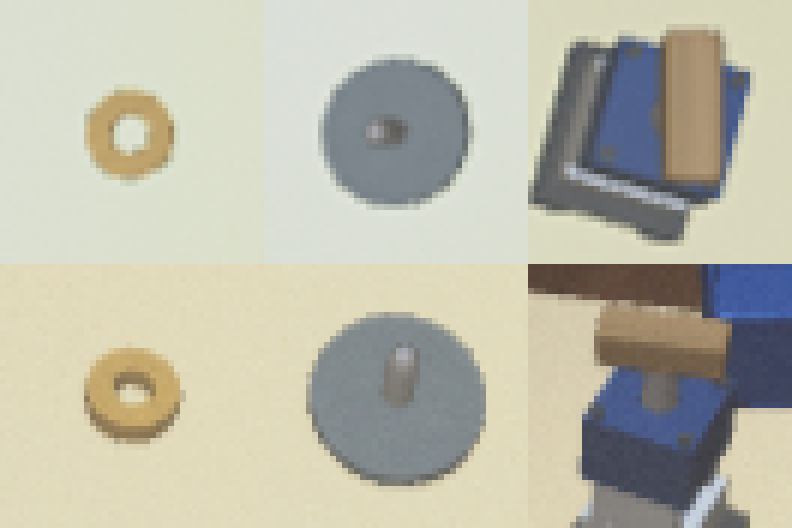

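The crops show a clean ring, the post leaning left from parallax, and a bar whose long axis runs along world x. I'll start moving towards the ring.

>>> step_arm(commands=[{"translation":[-32.5,-18.8,8],"roll":0},{"translation":[-32.5,-18.8,8],"roll":0},{"translation":[-32.5,-18.8,8],"roll":0},{"translation":[-32.5,-18.8,8],"roll":0},{"translation":[-32.5,-18.8,8],"roll":0},{"translation":[-32.5,-18.8,8],"roll":0},{"translation":[-32.5,-18.8,8],"roll":0},{"translation":[-32.5,-18.8,8],"roll":0},{"translation":[-32.5,-18.8,8],"roll":0},{"translation":[-32.5,-18.8,8],"roll":0},{"translation":[-32.5,-18.8,8],"roll":0},{"translation":[-32.5,-18.8,8],"roll":0},{"translation":[-32.5,-18.8,8],"roll":0},{"translation":[-32.5,-18.8,8],"roll":0},{"translation":[0,0,0],"roll":0.113},{"translation":[0,0,0],"roll":0.113},{"translation":[0,0,0],"roll":0.113},{"translation":[0,0,0],"roll":0.113},{"translation":[0,0,0],"roll":0.113},{"translation":[0,0,0],"roll":0.113}], fingers=1, grip_force=15)

```text
time: 2.37
tool_pos: [0.5233, 0.0426, 0.1147]
tool_rot: [3.141, -0.0, 2.017]
contact_force: [0.6, 0.7, 0.4]
opening: 0.092
grip_force: 0.0
```

>>> step_arm(commands=[{"translation":[0,0,0],"roll":0.113},{"translation":[0,0,0],"roll":0.113},{"translation":[0,0,0],"roll":0.113},{"translation":[0,0,0],"roll":0.113},{"translation":[0,0,0],"roll":0}])

```text
time: 2.78
tool_pos: [0.5233, 0.0427, 0.1148]
tool_rot: [3.141, -0.0, 1.567]
contact_force: [-0.7, 0.6, 0.2]
opening: 0.092
grip_force: 0.0
```

```bash
python3 - <<'E'
from h import *
print('tip',ray('top',(174.5,240),.046).round(4),ray('side',(289.5,291.5),.046).round(4))
print('bar',ray('top',(337-22+(690-528)/6,181+106/6),.19).round(4),ray('side',(273.3,126.2),.18).round(4))
print('ringtop',ray('top',(217+129/6,208+133/6),.014).round(4),ray('side',(263+132/6,215+(388-264)/6),.016).round(4))
print('guide top',ray('side',(251+(660-528)/6,113+(405-264)/6),.138).round(4))
o=observe();print(o['time'],o['tool_pos'].round(4),o['tool_rot'].round(3),o['opening'])
E
```

```text
tip [0.4899 0.2384 0.046 ] [0.49   0.2363 0.046 ]
bar [ 0.6041 -0.2531  0.19  ] [ 0.6046 -0.2498  0.18  ]
ringtop [0.5221 0.0413 0.014 ] [0.5224 0.0448 0.016 ]
guide top [ 0.6035 -0.2477  0.138 ]
2.7833 [0.5233 0.0427 0.1148] [ 3.141 -0.     1.567] 0.0919911510354759
```

>>> step_arm(commands=[{"translation":[0,0,30],"roll":0},{"translation":[0,0,30],"roll":0},{"translation":[0,0,30],"roll":0},{"translation":[0,0,15],"roll":0},{"translation":[0,0,5],"roll":0},{"translation":[0,0,0],"roll":0}])

```text
time: 3.28
tool_pos: [0.5225, 0.0427, 0.0037]
tool_rot: [-3.139, -0.0, 1.573]
contact_force: [0.0, 0.4, 0.2]
opening: 0.0917
grip_force: 0.0
```

>>> step_arm(commands=[{"translation":[0,0,0],"roll":0},{"translation":[0,0,0],"roll":0},{"translation":[0,0,0],"roll":0},{"translation":[0,0,0],"roll":0},{"translation":[0,0,0],"roll":0},{"translation":[0,0,0],"roll":0},{"translation":[0,0,0],"roll":0},{"translation":[0,0,0],"roll":0}], fingers=0, grip_force=8)

```text
time: 3.95
tool_pos: [0.5233, 0.0427, 0.0049]
tool_rot: [3.141, -0.0, 1.571]
contact_force: [0.9, 0.5, 2.2]
opening: 0.0476
grip_force: 8.0
```

Gripped at 48 mm and centred in x. Next I open, turn 90° and grip again to centre it in y.

>>> step_arm(commands=[{"translation":[0,0,0],"roll":0},{"translation":[0,0,0],"roll":0},{"translation":[0,0,0],"roll":0},{"translation":[0,0,0],"roll":0},{"translation":[0,0,0],"roll":-0.121},{"translation":[0,0,0],"roll":-0.121},{"translation":[0,0,0],"roll":-0.121},{"translation":[0,0,0],"roll":-0.121},{"translation":[0,0,0],"roll":-0.121},{"translation":[0,0,0],"roll":-0.121},{"translation":[0,0,0],"roll":-0.121},{"translation":[0,0,0],"roll":-0.121},{"translation":[0,0,0],"roll":-0.121},{"translation":[0,0,0],"roll":-0.121},{"translation":[0,0,0],"roll":-0.121},{"translation":[0,0,0],"roll":-0.121},{"translation":[0,0,0],"roll":-0.119},{"translation":[0,0,0],"roll":0}], fingers=0.8)

```text
time: 5.45
tool_pos: [0.5232, 0.0427, 0.0046]
tool_rot: [3.142, -0.0, -3.137]
contact_force: [0.3, -0.3, 0.1]
opening: 0.0734
grip_force: 0.0
```

>>> step_arm(commands=[{"translation":[0,0,0],"roll":0},{"translation":[0,0,0],"roll":0},{"translation":[0,0,0],"roll":0},{"translation":[0,0,0],"roll":0},{"translation":[0,0,0],"roll":0},{"translation":[0,0,0],"roll":0},{"translation":[0,0,0],"roll":0},{"translation":[0,0,-30],"roll":0},{"translation":[0,0,-30],"roll":0},{"translation":[0,0,-25],"roll":0},{"translation":[0,0,0],"roll":0}], fingers=0, grip_force=15)

```text
time: 6.37
tool_pos: [0.526, 0.0426, 0.0943]
tool_rot: [-3.141, 0.009, -3.142]
contact_force: [1.3, -0.7, -1.1]
opening: 0.0473
grip_force: 15.0
```

>>> step_arm(commands=[{"translation":[5.5,32.5,0],"roll":0},{"translation":[5.5,32.5,0],"roll":0},{"translation":[5.5,32.5,0],"roll":0},{"translation":[5.5,32.5,0],"roll":0},{"translation":[5.5,32.5,0],"roll":0},{"translation":[5.5,32.5,0],"roll":0},{"translation":[0,0,25],"roll":0},{"translation":[0,0,0],"roll":0},{"translation":[0,0,0],"roll":0},{"translation":[0,0,0],"roll":0}])

```text
time: 7.2
tool_pos: [0.4902, 0.2369, 0.0647]
tool_rot: [-3.141, -0.001, 3.141]
contact_force: [-0.1, 0.2, -0.7]
opening: 0.0476
grip_force: 15.0
```

```bash
python3 - <<'E'
from h import *
o=observe();print(o['tool_pos'].round(4),o['tool_rot'].round(3))
t=save('top','pics/t1.png');s=save('side','pics/s1.png')
f=lambda im,c,r:cv2.resize(cv2.cvtColor(im,cv2.COLOR_RGB2BGR)[c[1]-r:c[1]+r,c[0]-r:c[0]+r],(400,400),interpolation=cv2.INTER_NEAREST)
cv2.imwrite('pics/m1.png',np.hstack([f(t,(176,238),25),f(s,(288,285),25)]))
E
```

```text
[0.4902 0.2369 0.0647] [-3.141e+00 -1.000e-03  3.141e+00]
```

View pics/m1.png

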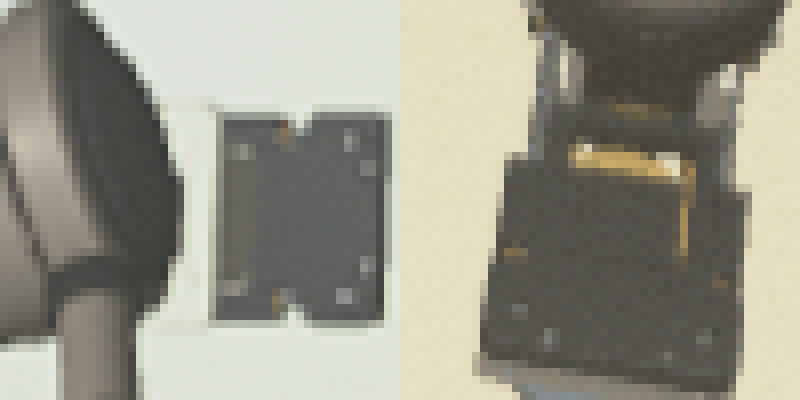

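Everything is hidden behind the gripper, so I'll go down slowly by force.

>>> step_arm(commands=[{"translation":[0,0.5,5],"roll":0},{"translation":[0,0,4],"roll":0},{"translation":[0,0,3],"roll":0},{"translation":[0,0,3],"roll":0},{"translation":[0,0,3],"roll":0},{"translation":[0,0,0],"roll":0}])

```text
time: 7.8
tool_pos: [0.4898, 0.238, 0.046]
tool_rot: [-3.141, -0.001, -3.141]
contact_force: [0.6, 0.7, -1.4]
opening: 0.0481
grip_force: 15.0
```

>>> step_arm(commands=[{"translation":[0,0,5],"roll":0},{"translation":[0,0,5],"roll":0},{"translation":[0,0,5],"roll":0},{"translation":[0,0,0],"roll":0}])

```text
time: 8.13
tool_pos: [0.4894, 0.238, 0.0305]
tool_rot: [-3.141, -0.002, -3.141]
contact_force: [0.6, -0.8, -1.2]
opening: 0.0479
grip_force: 15.0
```

>>> step_arm(commands=[{"translation":[0,0,5],"roll":0},{"translation":[0,0,5],"roll":0},{"translation":[0,0,4],"roll":0},{"translation":[0,0,1],"roll":0},{"translation":[0,0,1],"roll":0},{"translation":[0,0,0],"roll":0}])

```text
time: 8.63
tool_pos: [0.4901, 0.2382, 0.0155]
tool_rot: [-3.142, -0.0, -3.141]
contact_force: [-0.0, 0.0, -1.5]
opening: 0.048
grip_force: 15.0
```

>>> step_arm(commands=[{"translation":[0,0,0],"roll":0},{"translation":[0,0,0],"roll":0},{"translation":[0,0,0],"roll":0},{"translation":[0,0,0],"roll":0},{"translation":[0,0,0],"roll":0},{"translation":[0,0,-20],"roll":0},{"translation":[0,0,-35],"roll":0},{"translation":[0,0,-35],"roll":0},{"translation":[0,0,-35],"roll":0},{"translation":[0,0,-35],"roll":0},{"translation":[0,0,-35],"roll":0},{"translation":[0,0,-35],"roll":0}], fingers=1)

```text
time: 9.63
tool_pos: [0.4898, 0.238, 0.2478]
tool_rot: [3.141, 0.0, -3.141]
contact_force: [1.2, 0.3, -0.1]
opening: 0.0917
grip_force: 0.0
```

>>> step_arm(commands=[{"translation":[-7.6,-32.6,0],"roll":0},{"translation":[-7.6,-32.6,0],"roll":0},{"translation":[-7.6,-32.6,0],"roll":0},{"translation":[-7.6,-32.6,0],"roll":0},{"translation":[-7.6,-32.6,0],"roll":0},{"translation":[-7.6,-32.6,0],"roll":0},{"translation":[-7.6,-32.6,0],"roll":0},{"translation":[-7.6,-32.6,0],"roll":0},{"translation":[0,0,0],"roll":0},{"translation":[0,0,0],"roll":0}])

```text
time: 10.47
tool_pos: [0.551, -0.0242, 0.2455]
tool_rot: [3.141, -0.0, 3.138]
contact_force: [-0.5, 0.2, 0.4]
opening: 0.0916
grip_force: 0.0
```

```bash
python3 - <<'E'
from h import *
o=observe();print(o['tool_pos'].round(4),o['tool_rot'].round(3))
t=save('top','pics/t2.png');s=save('side','pics/s2.png')
f=lambda im,c,r:cv2.resize(cv2.cvtColor(im,cv2.COLOR_RGB2BGR)[c[1]-r:c[1]+r,c[0]-r:c[0]+r],(400,400),interpolation=cv2.INTER_NEAREST)
cv2.imwrite('pics/m2.png',np.hstack([f(t,(176,238),25),f(s,(288,295),25)]))
E
```

```text
[ 0.551  -0.0242  0.2455] [ 3.141 -0.     3.138]
```

View pics/m2.png

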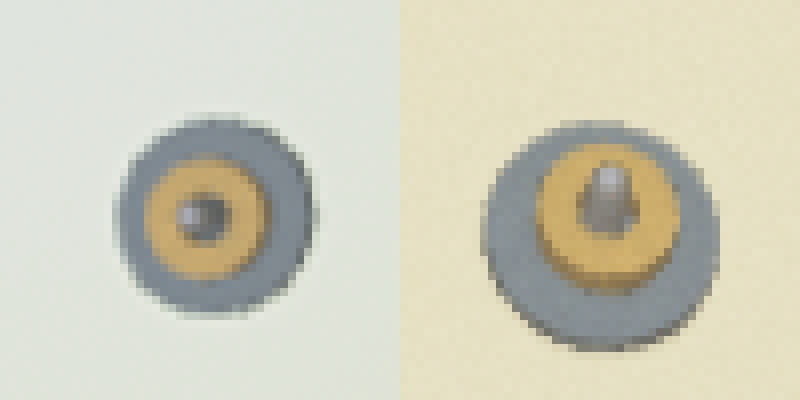

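Ring seated around the post, on the base. Now to the T-bar.

>>> step_arm(commands=[{"translation":[-7.6,-32.5,0],"roll":0},{"translation":[-7.6,-32.5,0],"roll":0},{"translation":[-7.6,-32.5,0],"roll":0},{"translation":[-7.6,-32.5,0],"roll":0},{"translation":[-7.6,-32.5,0],"roll":0},{"translation":[-7.6,-32.5,0],"roll":0},{"translation":[-7.6,-32.5,0],"roll":0},{"translation":[0,0,0],"roll":0},{"translation":[0,0,20],"roll":0},{"translation":[0,0,20],"roll":0},{"translation":[0,0,20],"roll":0},{"translation":[0,0,20],"roll":0},{"translation":[0,0,6],"roll":0},{"translation":[0,0,0],"roll":0},{"translation":[0,0,0],"roll":0}])

```text
time: 11.82
tool_pos: [0.6048, -0.2492, 0.1605]
tool_rot: [-3.141, 0.001, -3.14]
contact_force: [-0.2, 0.2, 0.5]
opening: 0.0921
grip_force: 0.0
```

>>> step_arm(commands=[{"translation":[0,0,0],"roll":0},{"translation":[0,0,0],"roll":0},{"translation":[0,0,0],"roll":0},{"translation":[0,0,0],"roll":0},{"translation":[0,0,0],"roll":0},{"translation":[0,0,0],"roll":0}], fingers=0.4, grip_force=4)

```text
time: 12.32
tool_pos: [0.6043, -0.2502, 0.1599]
tool_rot: [-3.141, 0.0, -3.142]
contact_force: [0.2, 0.5, -0.1]
opening: 0.0564
grip_force: 0.0
```

```bash
python3 - <<'E'
from h import *
o=observe();print(o['tool_pos'].round(4),o['tool_rot'].round(3),o['contact_force'])
t=save('top','pics/t3.png');s=save('side','pics/s3.png')
f=lambda im,c,r:cv2.resize(cv2.cvtColor(im,cv2.COLOR_RGB2BGR)[c[1]-r:c[1]+r,c[0]-r:c[0]+r],(400,400),interpolation=cv2.INTER_NEAREST)
cv2.imwrite('pics/m3.png',np.hstack([f(t,(340,200),30),f(s,(273,130),30)]))
E
```

```text
[ 0.6043 -0.2502  0.1599] [-3.141  0.    -3.142] [ 0.22932216  0.47051234 -0.06850417]
```

View pics/m3.png

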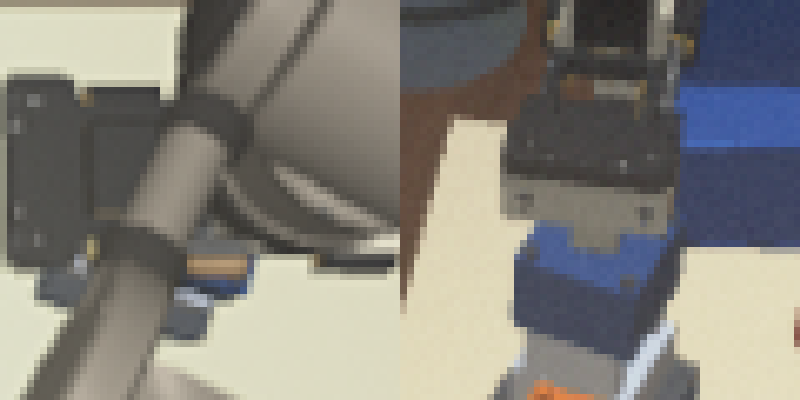

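The fingers straddle the bar and clear the guide block. I'll close gently and read the side force.

>>> step_arm(commands=[{"translation":[0,0,0],"roll":0},{"translation":[0,0,0],"roll":0},{"translation":[0,0,0],"roll":0},{"translation":[0,0,0],"roll":0},{"translation":[0,0,0],"roll":0},{"translation":[0,0,0],"roll":0},{"translation":[0,0,0],"roll":0},{"translation":[0,0,0],"roll":0}], fingers=0, grip_force=4)

```text
time: 13.08
tool_pos: [0.6045, -0.2526, 0.1601]
tool_rot: [-3.138, 0.002, 3.141]
contact_force: [0.5, -7.8, -0.6]
opening: 0.0266
grip_force: 4.0
```

>>> step_arm(commands=[{"translation":[0,0,0],"roll":0},{"translation":[0,0,0],"roll":0},{"translation":[0,0,0],"roll":0}])

```text
time: 13.33
tool_pos: [0.6045, -0.2526, 0.1601]
tool_rot: [-3.138, 0.002, 3.141]
contact_force: [0.9, -6.7, -1.2]
opening: 0.0264
grip_force: 4.0
```

>>> step_arm(commands=[{"translation":[0,-1,0],"roll":0},{"translation":[0,-0.7,0],"roll":0},{"translation":[0,0,0],"roll":0},{"translation":[0,0,0],"roll":0}])

```text
time: 13.67
tool_pos: [0.6045, -0.2527, 0.1601]
tool_rot: [-3.14, 0.001, 3.142]
contact_force: [0.0, -5.4, 0.6]
opening: 0.0266
grip_force: 4.0
```

>>> step_arm(commands=[{"translation":[0,-1,0],"roll":0},{"translation":[0,-1,0],"roll":0},{"translation":[0,0,0],"roll":0},{"translation":[0,0,0],"roll":0}])

```text
time: 14.0
tool_pos: [0.6044, -0.2532, 0.16]
tool_rot: [3.141, 0.0, -3.141]
contact_force: [-0.1, 0.6, 4.6]
opening: 0.0267
grip_force: 4.0
```

>>> step_arm(commands=[{"translation":[0,0,0],"roll":0},{"translation":[0,0,0],"roll":0}])

```text
time: 14.17
tool_pos: [0.6044, -0.2533, 0.16]
tool_rot: [3.141, 0.0, -3.141]
contact_force: [0.7, 1.0, 5.1]
opening: 0.0263
grip_force: 4.0
```

Side force is nulled. I'll grip more firmly and lift in stages.

>>> step_arm(commands=[{"translation":[0,0,0],"roll":0},{"translation":[0,0,0],"roll":0},{"translation":[0,0,0],"roll":0},{"translation":[0,0,-2],"roll":0},{"translation":[0,0,-2],"roll":0},{"translation":[0,0,-2],"roll":0},{"translation":[0,0,0],"roll":0}], grip_force=20)

```text
time: 14.75
tool_pos: [0.6039, -0.2537, 0.1652]
tool_rot: [3.141, -0.001, -3.142]
contact_force: [0.5, 0.5, -3.6]
opening: 0.0263
grip_force: 20.0
```

>>> step_arm(commands=[{"translation":[0,0,-3],"roll":0},{"translation":[0,0,-3],"roll":0},{"translation":[0,0,-3],"roll":0},{"translation":[0,0,0],"roll":0}])

```text
time: 15.08
tool_pos: [0.6044, -0.2538, 0.1756]
tool_rot: [-3.141, 0.001, -3.141]
contact_force: [0.5, -0.4, -4.3]
opening: 0.026
grip_force: 20.0
```

>>> step_arm(commands=[{"translation":[0,0,-4],"roll":0},{"translation":[0,0,-4],"roll":0},{"translation":[0,0,-4],"roll":0},{"translation":[0,0,-4],"roll":0},{"translation":[0,0,-4],"roll":0},{"translation":[0,0,-4],"roll":0},{"translation":[0,0,-4],"roll":0},{"translation":[0,0,0],"roll":0}])

```text
time: 15.75
tool_pos: [0.6046, -0.254, 0.2039]
tool_rot: [-3.141, 0.001, -3.141]
contact_force: [0.5, 0.2, -2.7]
opening: 0.0259
grip_force: 20.0
```

>>> step_arm(commands=[{"translation":[0,0,-4],"roll":0},{"translation":[0,0,-4],"roll":0},{"translation":[0,0,-4],"roll":0},{"translation":[0,0,-4],"roll":0},{"translation":[0,0,-4],"roll":0},{"translation":[0,0,-4],"roll":0},{"translation":[0,0,-3],"roll":0},{"translation":[0,0,0],"roll":0},{"translation":[0,0,0],"roll":0},{"translation":[0,0,0],"roll":0},{"translation":[0,0,0],"roll":0}])

```text
time: 16.67
tool_pos: [0.6042, -0.2538, 0.2294]
tool_rot: [3.141, -0.0, -3.141]
contact_force: [-0.7, 0.0, -3.9]
opening: 0.0257
grip_force: 20.0
```

```bash
python3 - <<'E'
from h import *
o=observe();print(o['tool_pos'].round(4),o['tool_rot'].round(3),o['contact_force'],o['torque'])
t=save('top','pics/t4.png');s=save('side','pics/s4.png')
f=lambda im,c,r:cv2.resize(cv2.cvtColor(im,cv2.COLOR_RGB2BGR)[c[1]-r:c[1]+r,c[0]-r:c[0]+r],(400,400),interpolation=cv2.INTER_NEAREST)
cv2.imwrite('pics/m4.png',np.hstack([f(t,(176,238),30),f(s,(273,130),35)]))
E
```

```text
[ 0.6042 -0.2538  0.2294] [ 3.141 -0.    -3.141] [-0.6556266   0.04938506 -3.93903464] [ 0.01972765 -0.03717019 -0.00724151]
```

View pics/m4.png

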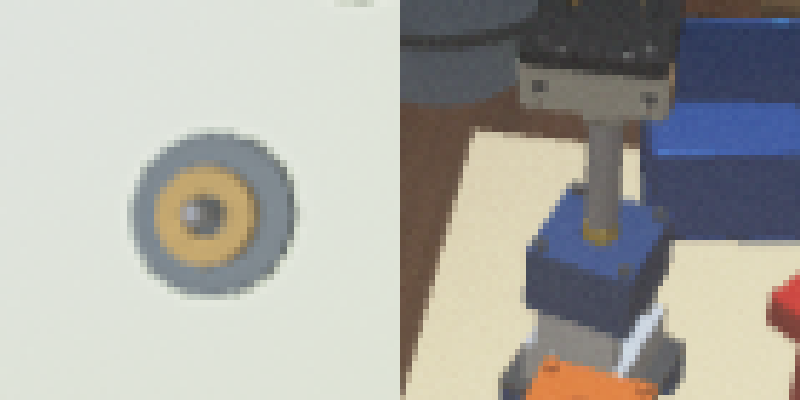

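The yellow band shows about 2–3 px (roughly 10 mm, half the band) above the guide block at crop (600,237). Side forces are near zero and the ring is still on its post at crop (207,215), so I'm handing in.

```bash
python3 -c "
from cell import *
print(hand_in())"
```

```text
the job is handed in; nothing more can be done
None
```

The brass ring hangs on the empty post, seated on its base and let go. The plunger has been drawn up about 70 mm and is held there with the yellow band about half out of the guide block and almost no side force. The job is handed in, but no verdict came back.

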